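# Close the captive screw cap of the culture-medium bottle

### The arm

A 7-joint arm with a two-finger parallel gripper is mounted at the origin on the work surface. World frame = base frame: x ahead of the robot, y to its left, z up, the work surface at z = 0. Lengths are in mm, angles in rad, forces in N, time in s.
With the tool pointing down it reaches from about 425 to 800 mm from the base axis. Payload 8.3 kg.
Tool frame: the origin (TCP) lies on the centre line of the jaws, within the pads' length; the fingertips stand 22 mm ahead of it and the grasp point (between the pads) lies 3 mm ahead of it; z points along the fingers, y is the line along which they close (so a half turn about z gives the same grasp; the last joint's range is limited). The gripper opens to 85 mm and grips with 20 to 120 N. Pads are 22 mm wide; open, the fingers measure 114 mm over their backs; the gripper's body (76 mm by 85 mm) begins 54 mm behind the grasp point. The pads swing forward as they close: fully open they stand 13 mm farther back than shut.
Start: joints at [-1.267, 0.383, 0.016, 1.37, -0.006, 1.388, -0.046], TCP at [224.093, 583.427, 253.279] pointing down, gripper open.
Joint ranges: [-2.95, 2.95], [-0.25, 2.06], [-1.52, 1.56], [0.18, 2.33], [-1.44, 4.58], [0.02, 2.06], [-3.01, 3.01]. Speed limits (rad/s): [2.39, 2.39, 3.01, 3.01, 3.14, 3.14, 3.14].

### API

Orientations are given as [roll, pitch, yaw] about the fixed x, y, z axes, in that order (R = Rz(yaw) Ry(pitch) Rx(roll)).
In Python, from bench import manip, optics, finder gives the robot as it stands.
- The arm moves only by the tool jog_arm, never from a script. Its argument "steps" is text: rows parted by semicolons, each of 7 numbers parted by spaces: the shift along the world's x, y, z in units of 0.3 m (1.0 is 0.3 m), then the turn, a rotation vector about the world's x, y, z in units of 180 degrees (1.0 is 180 degrees), then the finger opening in mm, from 0 to 85.4. In form: x y z rx ry rz fingers; .... A call has 1 to 5 rows; each row shifts and turns the commanded pose from where the row before left it; what a row does not reach is not made up. A row lasts 1/10 s, in which the tool goes at most 50 mm and 8.59 degrees, less where a joint would pass 70% of its speed; a pose out of reach is approached as far as the arm can. A call with a number of a shift or a turn outside -1 to 1 is refused whole. A call with a gripper value outside its range is refused whole. The fingers move at their own pace and stop on an object; "squeeze" is the grip in N (left out, the last holds). Time passes only in rows, so rows that do not move let the fingers close. It gives the time, the measured TCP pose, the force, the opening and the grip force at its end, in the units of the state.
- manip.get_obs(): the state, without advancing time (a new reading comes with each control period).
- optics.camera(name): name is "scene" or "top"; returns the picture (400x640x3 uint8, red, green, blue); there is no depth.
- optics.camera_model(name): a dict with "mtx" (3x3 intrinsics, pixels), "dist" ([k1, k2, p1, p2, k3] as OpenCV has them; the pictures are not rectified), "rvec" (rotation vector, rad) and "tvec" (3), from world to camera coordinates, as OpenCV has them. Camera axes: x right, y down, z forward; pixel columns grow to the right and rows downward; lengths in mm; the calibration is good to about 2 mm. A picture is of the moment at which its call begins. camera_model takes no time and is no camera call.
- manip.sign_off(): hands the job in; it is judged then, once.
Trained networks look in the newest picture that a camera, given by its name, has taken for a name from the list of things; names that differ only in an ending like _2 or _b are one class to them, and where a whole thing is asked for, a point or a joint stands for the part that bears it (a point fixed in the world has none). Each returns a list of dicts, best first, with "p" (0 to 1); they miss things now and then, are a little off and sometimes report something else, mostly with a low value. They report only what shows in the picture. A call takes as long as a camera call. They do not tell look-alikes from the thing itself.
- finder.search_frame(target, camera): "xy" ([column, row] in pixels, amid what is visible of it).
The state is a dict: "t": time; "joint_positions": joint angles; "joint_vel": joint speeds; "joint_efforts": joint torques, N m; "tcp_pos": TCP position; "ee_rot": TCP orientation; "contact_force": force on the tool from outside, world axes, zero at the start; "torque": the same for the moment, N m; "opening": finger opening in mm; "finger_force": force on a finger pad.
Only numpy, scipy, OpenCV 4.12 (cv2) and the standard library are available. Lean on these libraries where they do the work, as an engineer would, in place of code of your own. Each camera call takes 0.05 s, during which the arm holds its last target. There are 200 camera calls.

### The job

The pink medium bottle has been left open. Fold its yellow captive cap over onto the neck, press it down lightly and screw it clockwise fully home, until it comes up against its stop and the black bar on its top lines up with the two black marks on the white collar. Then let go, and leave the amber jar, the dishes and the culture flask where they are.

Things in the scene. Friction and masses are not known exactly. Their poses are not given: they have to be found in the camera images.
- vessel: Square pink medium bottle, 104 x 104 mm, fixed in a grey 126 mm square cradle on the bench (cannot move). Origin: centre of its underside on the bench, z up; the neck's vertical axis (neck 31 mm diameter) passes through the origin. A white pillar 12 mm wide, up to 127 mm high, stands on its +y side and carries the strap's hinge.
- neck (a point): Centre of the neck's mouth, on the neck's axis, 142 mm above the bench; axes parallel to the bottle's.
- strap_hinge (a point): Middle of the strap's hinge pin, 36 mm from the neck's axis towards the bottle's +y, 129 mm above the bench. The pin is parallel to the bottle's x.
- strap (a joint): Fold angle of the white strap that carries the cap: 0 = folded over, cap upright on the neck; grows as it opens to the bottle's +y side (1.57: cap on its side, its top facing +y), at most 2.1. Starts at 1.45 to 1.95. The hinge is stiff (0.035 N m): it stays at any angle and must be pushed all the way over and down, with a few N.
- collar (a point): Centre of the top face of the strap's white collar, a ring round the cap (outer diameter 60 mm, 6 mm thick) with two black marks on its top at the bottle's +x and -x sides. Folded over, this point is 132 mm above the bench on the neck's axis. The cap turns easily in it and slides through it, 0 to 13 mm above home; a light spring (200 N/m) holds it at the raised end.
- cap: Yellow ribbed screw cap, 48 mm diameter, 44 mm tall; grasp it across its diameter from above, clear of the collar. Origin: centre of its open underside; z towards its closed top; x along the black bar on its top. Home: x parallel to the bottle's x, either way round (the cap is the same after half a turn), against a hard stop to turning. It stays put when let go.
- cap_top (a point): Centre of the cap's closed top, 44 mm from its underside; at home 156 mm above the bench. Folded over it springs up 9 to 13 mm higher; pressed onto the thread it is 4 to 9 mm higher and needs 2 to 3.3 rad of clockwise turn (from above). Double-start thread, 2.55 mm down per rad: press lightly and follow it down; it catches on the way, then holds the cap; until then it springs up when let go.
- reagent: Bystander: loose amber jar with a blue lid, 66 mm diameter, 118 mm tall, stands upright; origin at the centre of its underside.
- dishes: Bystander: loose stack of three pink culture dishes with white lids, 91 mm diameter, 44 mm tall; origin at the centre of its underside.
- flask: Bystander: loose flat culture flask lying on its side, clear with a red cap, about 120 x 75 mm, 33 mm tall, its length along its own x; origin on the bench under its middle.
Not all that is in view belongs to the job. Of the things like the vessel, leave any that is purple; of the rest the smaller one is meant.

How it is judged (in metres and radians):
On the way:
1. the cap is folded over the neck, upright, not yet screwed home (angle between cap's own z axis and vertical below 0.12 rad and horizontal distance between cap_top and neck below 0.008 m and not (angle between cap's own z axis and vertical below 0.07 rad and z of cap_top in the frame of vessel below 0.1572 m)), for 0.1 s.
At the end, for the whole second after the job is handed in: The cap is upright over the neck (within 4 degrees and 5 mm), screwed down to within 1.2 mm of its home height and turned to within 0.3 rad of its stop (black bar parallel to the bottle's x axis), at rest and released (angle between cap's own z axis and vertical below 0.07 rad and horizontal distance between cap_top and neck below 0.005 m and z of cap_top in the frame of vessel below 0.1572 m and angle between the x axis of cap and the x axis of vessel, either way round below 0.3 rad and angular speed of cap below 0.1 rad/s); the robot touches nothing.
It fails at once if the amber jar is pushed more than 20 mm from its place or tipped (distance of reagent from where it was at the start of the episode above 0.02 m or angle between reagent's own z axis and vertical above 0.3 rad).
It fails at once if the dish stack is pushed more than 20 mm from its place or tipped (distance of dishes from where it was at the start of the episode above 0.02 m or angle between dishes's own z axis and vertical above 0.3 rad).
It fails at once if the culture flask is pushed more than 20 mm from its place or tipped (distance of flask from where it was at the start of the episode above 0.02 m or angle between flask's own z axis and vertical above 0.3 rad).
It also fails if it takes over 67 s, if anything falls off the work surface, if the arm or the gripper's body presses on something with over 40 N, if the wrist force passes 120 N, or if a joint passes its speed limit or range.

## Working session

There is one attempt and no reset: what is moved stays moved. The work goes in short steps, Python scripts to look and compute and a tool call to move; the robot and the scene stay as the last step left them, time stands still between calls to the robot, and variables do not carry over. Pictures are saved under pics/ and viewed, at most 10 in all, crops included, and the job is handed in when it is done.

Besides the shell and the picture viewer there is one more tool, called as name(argument=value, ...), one argument or row to a line, values as JSON. jog_arm: Moves the arm, as the interface text tells. Its arguments: {"type":"object","properties":{"steps":{"type":"string"},"squeeze":{"type":"number"}},"required":["steps"]}

```bash
mkdir -p pics; python3 - <<'E'
from bench import manip, optics, finder
import cv2
for c in ("scene","top"):
    cv2.imwrite(f"pics/{c}0.png",cv2.cvtColor(optics.camera(c),cv2.COLOR_RGB2BGR))
    for n in ("vessel","cap","collar","reagent","dishes","flask"):
        print(c,n,[([round(v) for v in d["xy"]],round(d["p"],2)) for d in finder.search_frame(n,c)])
    m=optics.camera_model(c);print(m)
print(manip.get_obs())
E
```

```text
scene vessel [([381, 301], 0.74), ([377, 219], 0.72), ([413, 176], 0.69)]
scene cap [([412, 155], 0.71), ([399, 200], 0.63), ([384, 262], 0.59)]
scene collar [([387, 264], 0.76), ([411, 157], 0.75), ([228, 220], 0.72), ([395, 200], 0.65)]
scene reagent [([229, 215], 0.68)]
scene dishes [([321, 208], 0.64)]
scene flask [([297, 265], 0.64)]
{'mtx': array([[366.36837387,   0.        , 319.43193032],
       [  0.        , 366.36837387, 207.38430582],
       [  0.        ,   0.        ,   1.        ]]), 'dist': array([-0.08547497,  0.        ,  0.        ,  0.        ,  0.        ]), 'rvec': array([ 1.56739087,  1.94365355, -0.85389811]), 'tvec': array([  86.42658627, -270.34964268, 1357.08917761])}
top vessel [([252, 191], 0.92), ([215, 280], 0.81), ([244, 94], 0.73)]
top cap [([232, 77], 0.74), ([220, 181], 0.71), ([204, 288], 0.7)]
top collar [([204, 289], 0.83), ([233, 72], 0.81), ([224, 180], 0.57)]
top reagent [([412, 169], 0.77), ([218, 179], 0.45)]
top dishes [([323, 221], 0.83)]
top flask [([329, 140], 0.83)]
{'mtx': array([[464.11455415,   0.        , 321.9072594 ],
       [  0.
[... 306 characters left out ...]
int_positions': array([-1.26691632,  0.38338697,  0.01642692,  1.37009254, -0.00627646,
        1.38820954, -0.0464915 ]), 'joint_vel': array([-0.00045536, -0.00012801, -0.00073958,  0.00267174, -0.00214477,
       -0.00113505,  0.00123925]), 'joint_efforts': array([ 7.38523759e-04, -6.27157259e+01,  8.42534658e-01, -3.72025394e+01,
        1.63730019e-02,  2.12444116e-03,  6.41913812e-05]), 'tcp_pos': array([224.10582209, 583.42273905, 253.29108495]), 'ee_rot': array([-3.14154531e+00, -2.54230942e-05,  2.77484664e+00]), 'contact_force': array([-0.24276697, -0.10852262, -0.86471944]), 'torque': array([ 0.0136763 , -0.02965765, -0.00825398]), 'finger_force': 0.0, 'opening': 85.57489393996745}
```

View pics/scene0.png

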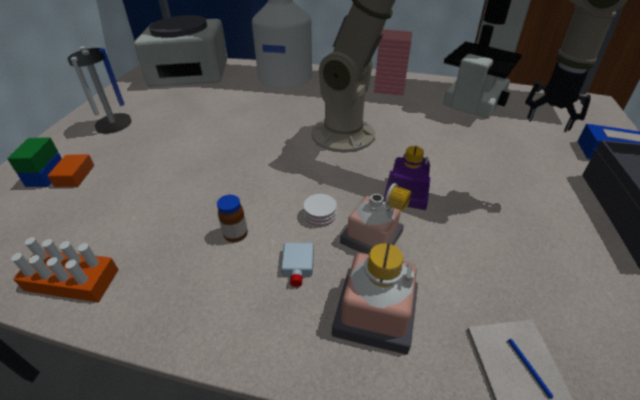

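View pics/top0.png

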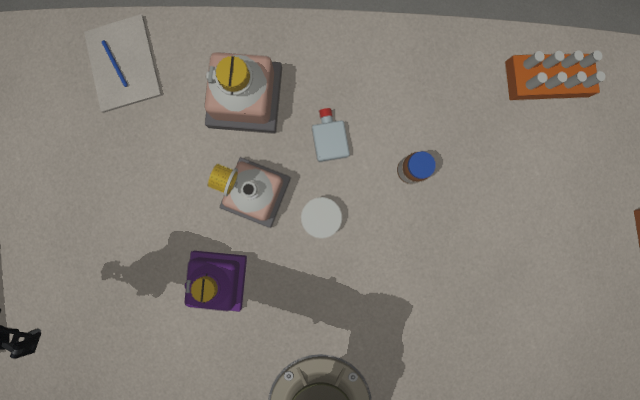

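The target is the open bottle: top view (252,191) with its neck at (249,188) and the cap at (220,180) on its left; scene view has the neck at (377,199) and the cap at (399,198). The closed large pink bottle and the purple one are decoys.

```bash
cat > h.py <<'E'
import numpy as np, cv2
from bench import manip, optics, finder
from scipy.spatial.transform import Rotation as R
M={c:optics.camera_model(c) for c in("top","scene")}
def proj(c,P):
    m=M[c];return cv2.projectPoints(np.array(P,float).reshape(-1,1,3),m["rvec"],m["tvec"],m["mtx"],m["dist"])[0].reshape(-1,2)
def ray(c,uv):
    m=M[c];n=cv2.undistortPoints(np.array([[uv]],float),m["mtx"],m["dist"])[0,0]
    Rm=cv2.Rodrigues(m["rvec"])[0];return -Rm.T@m["tvec"],Rm.T@np.array([n[0],n[1],1])
def atz(c,uv,z):
    o,d=ray(c,uv);return o+d*(z-o[2])/d[2]
def tri(a,b):
    A=[];B=[]
    S=np.zeros((3,3));v=np.zeros(3)
    for c,uv in(("top",a),("scene",b)):
        o,d=ray(c,uv);d/=np.linalg.norm(d);Pm=np.eye(3)-np.outer(d,d);S+=Pm;v+=Pm@o
    return np.linalg.solve(S,v)
E
python3 - <<'E'
from h import *
t=cv2.imread("pics/top0.png")[145:235,190:305];s=cv2.imread("pics/scene0.png")[170:260,330:445]
cv2.imwrite("pics/crop.png",cv2.resize(np.vstack([np.hstack([t,s])]),None,fx=3.4,fy=3.4,interpolation=cv2.INTER_CUBIC))
print("neck",atz("top",(249,188),142),atz("scene",(377,199),142),tri((249,188),(377,199)))
print("cap",tri((220,180),(399,199)))
for n,uv in(("reagent",(422,165)),("dishes",(321,218)),("flask",(330,140))):print(n,atz("top",uv,{"reagent":118,"dishes":44,"flask":33}[n]))
E
```

```text
neck [495.63290823 159.64541266 142.        ] [498.16442831 163.19786935 142.        ] [495.60397636 161.58050821 139.42130552]
cap [508.93650263 214.7296363  160.94821505]
reagent [ 556.36755634 -199.56739086  118.        ]
dishes [438.6882326    9.07986683  44.        ]
flask [617.00478506  -6.95011845  33.        ]
```

View pics/crop.png

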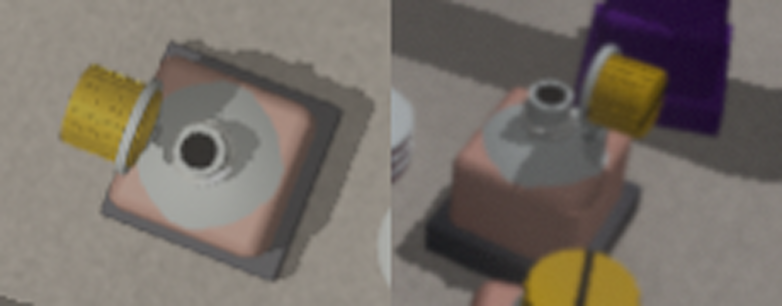

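```bash
cat > fit.py <<'E'
from h import *
from scipy.optimize import minimize
K=(190/3.4,0)
neck={"top":(248.8,189.4),"scene":(376.5,197.9)}
box={"top":(195,155,245,205),"scene":(382,178,420,215)}
cen=tri(neck["top"],neck["scene"]);print("neck tri",cen)
tc=[atz("top",(190+x/3.4,145+y/3.4),20) for x,y in((172,42),(340,110),(275,278),(103,212))]
print("cradle centre",np.mean(tc,0),[round(float(np.arctan2(*(tc[(i+1)%4]-tc[i])[[1,0]])),3) for i in range(4)],[np.linalg.norm(tc[(i+1)%4]-tc[i]) for i in range(4)])
S=8
masks={}
for c in box:
    im=cv2.imread(f"pics/{c}0.png");x0,y0,x1,y1=box[c]
    hsv=cv2.cvtColor(im,cv2.COLOR_BGR2HSV)[y0:y1,x0:x1]
    m=((hsv[...,0]>15)&(hsv[...,0]<35)&(hsv[...,1]>120)).astype(np.uint8)*255
    masks[c]=cv2.resize(m,None,fx=S,fy=S,interpolation=cv2.INTER_LINEAR)>127
    print(c,m.astype(bool).sum())
a=np.linspace(0,2*np.pi,40)
def cap(p):
    nx,ny,yaw,th,h=p
    pts=np.vstack([np.c_[24*np.cos(a),24*np.sin(a)-36,0*a+z] for z in(3,h)])
    pts=R.from_rotvec([-th,0,0]).apply(pts)+[0,36,129]
    return R.from_rotvec([0,0,yaw]).apply(pts)+[nx,ny,0]
def cost(p):
    s=0
    for c in box:
        x0,y0,x1,y1=box[c]
        q=(proj(c,cap(p))-[x0,y0]+.5)*S-.5
        m=np.zeros(masks[c].shape,np.uint8);cv2.fillConvexPoly(m,cv2.convexHull(np.round(q*16).astype(np.int32)),1,shift=4)
        m=m>0;s+=1-(m&masks[c]).sum()/(m|masks[c]).sum()
        s+=.02*np.sum((proj(c,[[p[0],p[1],142]])[0]-neck[c])**2)
    return s+((p[4]-38)/20)**2
best=min((minimize(cost,[cen[0],cen[1],y,t,38],method="Nelder-Mead",options=dict(initial_simplex=[[cen[0],cen[1],y,t,38]]+[list(np.array([cen[0],cen[1],y,t,38])+np.eye(5)[i]*d) for i,d in enumerate((3,3,.15,.15,2))])) for y in(-.25,.1) for t in(1.5,1.85)),key=lambda r:r.fun)
print(best.x,best.fun)
nx,ny,yaw,th,h=best.x
E
python3 fit.py
```

```text
neck tri [492.78196542 160.87483696 140.42802574]
cradle centre [493.59135688 160.34226036  20.        ] [-1.927, 2.803, 1.235, -0.35] [np.float64(122.93445054477566), np.float64(121.23198870534722), np.float64(124.3358787733616), np.float64(123.8215551253438)]
top 493
scene 396
[ 4.93331779e+02  1.60768046e+02 -3.30389155e-01  1.54052746e+00
  3.85962356e+01] 0.35339184456240075
```

jog_arm(
  steps="0 0 0.1 0 0 0.04 0; 0.1 -0.1 0 0 0 0.04 0",
  squeeze=40,
)

```text
t: 0.9
tcp_pos: [248.7, 558.0, 286.3]
ee_rot: [3.136, -0.002, 3.041]
contact_force: [0.5, 1.1, 0.3]
opening: 59.0
finger_force: 0.0
```

```bash
python3 -c "
from h import *
o=manip.get_obs();print(o['joint_positions'],o['ee_rot'],o['tcp_pos'])"
```

```text
[-1.19269609e+00  3.37522154e-01 -1.20387956e-02  1.35934596e+00
  1.76934139e-04  1.43951254e+00  2.66362293e-01] [ 3.13553938e+00 -2.29873923e-03  3.04123354e+00] [248.66242014 557.98910737 286.31719904]
```

jog_arm(
  steps="0.093 -0.099 -0.02 0 0 0.043 0; 0.093 -0.099 -0.02 0 0 0.043 0; 0.093 -0.099 -0.02 0 0 0.043 0; 0.093 -0.099 -0.02 0 0 0.043 0; 0.093 -0.099 -0.02 0 0 0.043 0",
)

```text
t: 1.4
tcp_pos: [394.6, 403.6, 253.3]
ee_rot: [3.141, 0.0, -2.576]
contact_force: [-0.1, 0.6, -0.3]
opening: 0.0
finger_force: 0.0
```

jog_arm(
  steps="0.093 -0.099 -0.02 0 0 0.043 0; 0.093 -0.099 -0.02 0 0 0.043 0; 0.093 -0.099 -0.02 0 0 0.043 0; 0.06 -0.066 -0.02 0 0 0.043 0; 0 0 0 0 0 0 0",
)

```text
t: 1.9
tcp_pos: [498.4, 290.7, 228.4]
ee_rot: [-3.14, -0.002, -2.044]
contact_force: [0.2, 0.1, -0.3]
opening: -0.2
finger_force: 0.0
```

```bash
cat > st.py <<'E'
from h import *
N=np.array([493.3,160.8]);yaw=-.337
o=manip.get_obs();p=o['tcp_pos'];d=R.from_rotvec([0,0,-yaw]).apply([p[0]-N[0],p[1]-N[1],0])
print(o['t'],"tcp",p.round(1),"bottle xy",d[:2].round(1),"z",p[2].round(1),"rpy",o['ee_rot'].round(3),"q7",o['joint_positions'][6].round(2),"q",o['joint_positions'].round(2),"F",o['contact_force'].round(1))
E
python3 st.py
```

```text
1.9 tcp [498.4 290.7 228.4] bottle xy [-38.2 124.3] z 228.4 rpy [-3.140e+00 -2.000e-03 -2.044e+00] q7 2.09 q [-0.61  0.29  0.04  1.55 -0.01  1.3   2.09] F [ 0.2  0.1 -0.3]
```

jog_arm(
  steps="0.05 -0.05 -0.03 0 0 0.021 0; 0.05 -0.053 -0.03 0 0 0.021 0; 0 0 -0.03 0 0 0 0; 0 0 0 0 0 0 0",
)

```text
t: 2.3
tcp_pos: [524.4, 265.2, 200.9]
ee_rot: [3.14, -0.002, -1.912]
contact_force: [-0.6, 0.1, 0.0]
opening: 0.1
finger_force: 0.0
```

```bash
python3 st.py; python3 - <<'E'
from h import *
a=[]
for c,(x,y) in(("top",(170,125)),("scene",(330,150))):
    im=cv2.cvtColor(optics.camera(c),cv2.COLOR_RGB2BGR);a.append(im[y:y+110,x:x+115])
cv2.imwrite("pics/c1.png",cv2.resize(np.hstack(a),None,fx=3.4,fy=3.4,interpolation=cv2.INTER_CUBIC))
E
```

```text
2.3 tcp [524.4 265.2 200.9] bottle xy [ -5.2 108.8] z 200.9 rpy [ 3.140e+00 -2.000e-03 -1.912e+00] q7 2.29 q [-0.55  0.33  0.04  1.56 -0.01  1.26  2.29] F [-0.6  0.1  0. ]
```

View pics/c1.png

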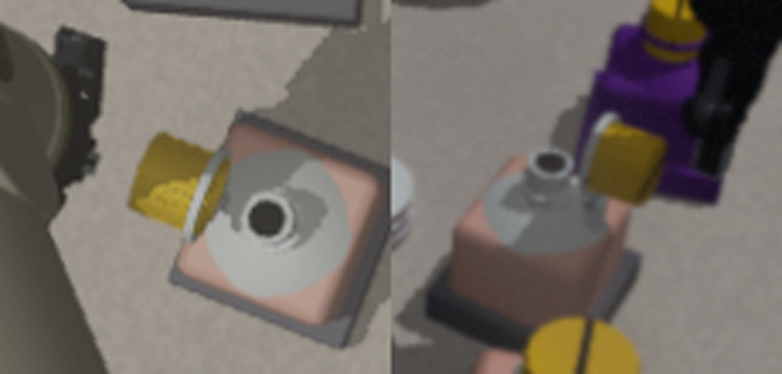

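jog_arm(
  steps="-0.006 -0.042 -0.005 0 0 0 0; -0.006 -0.042 0 0 0 0 0; -0.0083 -0.0236 0.014 0 0 0 0; -0.0083 -0.0236 0.014 0 0 0 0; 0 0 0 0 0 0 0",
)

```text
t: 2.9
tcp_pos: [517.1, 224.5, 210.6]
ee_rot: [-3.14, 0.001, -1.911]
contact_force: [-0.1, 0.1, 0.1]
opening: -0.1
finger_force: 0.1
```

```bash
python3 st.py
```

```text
2.9 tcp [517.1 224.5 210.6] bottle xy [ 1.4 68. ] z 210.6 rpy [-3.140e+00  1.000e-03 -1.911e+00] q7 2.35 q [-0.51  0.27  0.05  1.61 -0.01  1.25  2.35] F [-0.1  0.1  0.1]
```

jog_arm(
  steps="-0.0083 -0.0236 0 0 0 0 0; -0.0083 -0.0236 0 0 0 0 0; -0.0083 -0.0236 0 0 0 0 0; -0.0083 -0.0236 0 0 0 0 0; 0 0 0 0 0 0 0",
)

```text
t: 3.4
tcp_pos: [506.5, 195.9, 209.0]
ee_rot: [3.141, -0.001, -1.911]
contact_force: [-0.1, 0.1, 0.8]
opening: -0.1
finger_force: 0.2
```

```bash
python3 st.py; python3 - <<'E'
from h import *
a=[]
for c,(x,y) in(("top",(170,125)),("scene",(330,150))):
    im=cv2.cvtColor(optics.camera(c),cv2.COLOR_RGB2BGR);a.append(im[y:y+110,x:x+115])
cv2.imwrite("pics/c2.png",cv2.resize(np.hstack(a),None,fx=3.4,fy=3.4,interpolation=cv2.INTER_CUBIC))
E
```

```text
3.4 tcp [506.5 195.9 209. ] bottle xy [ 0.9 37.4] z 209.0 rpy [ 3.141e+00 -1.000e-03 -1.911e+00] q7 2.39 q [-0.48  0.23  0.06  1.67 -0.01  1.24  2.39] F [-0.1  0.1  0.8]
```

View pics/c2.png

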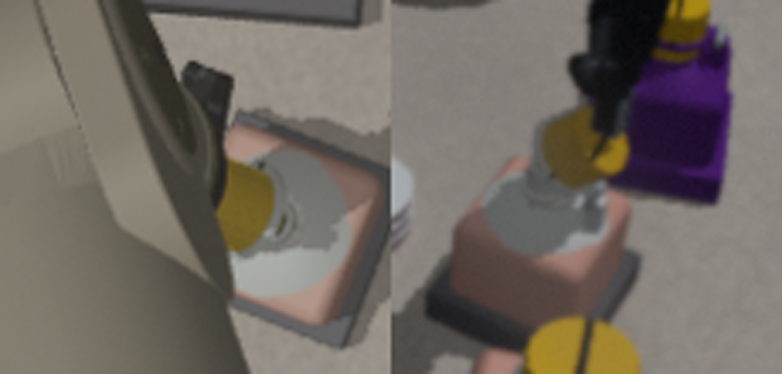

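The cap (scene crop 580,150) is about halfway over with the fingertip on its top; I continue the arc.

jog_arm(
  steps="-0.0082 -0.0232 -0.003 0 0 0 0; -0.0082 -0.0232 -0.006 0 0 0 0; -0.0078 -0.021 -0.0125 0 0 0 0; -0.0078 -0.021 -0.0125 0 0 0 0; 0 0 0 0 0 0 0",
)

```text
t: 4.0
tcp_pos: [496.6, 169.4, 198.2]
ee_rot: [3.141, -0.001, -1.911]
contact_force: [-0.4, -0.6, 0.6]
opening: -0.1
finger_force: 0.0
```

jog_arm(
  steps="-0.004 -0.011 -0.01 0 0 0 0; -0.004 -0.011 -0.01 0 0 0 0; -0.004 -0.0125 -0.015 0 0 0 0; 0 0 -0.01 0 0 0 0; 0 0 0 0 0 0 0",
)

```text
t: 4.5
tcp_pos: [493.5, 160.0, 185.5]
ee_rot: [-3.142, -0.001, -1.91]
contact_force: [-2.2, -2.2, 4.8]
opening: 0.2
finger_force: 2.1
```

```bash
python3 st.py
```

```text
4.5 tcp [493.5 160.  185.5] bottle xy [ 0.4 -0.7] z 185.5 rpy [-3.142e+00 -1.000e-03 -1.910e+00] q7 2.44 q [-0.44  0.2   0.08  1.76 -0.02  1.18  2.44] F [-2.2 -2.2  4.8]
```

jog_arm(
  steps="0 0 -0.007 0 0 0 0; 0 0 -0.007 0 0 0 0; 0 0 0 0 0 0 0",
)

```text
t: 4.8
tcp_pos: [494.2, 160.6, 184.7]
ee_rot: [-3.139, 0.002, -1.91]
contact_force: [-10.9, -5.9, 28.8]
opening: 0.1
finger_force: 14.2
```

jog_arm(
  steps="0 0 0.05 0 0 0 0; 0 0 0.1 0 0 0 30; 0 0 0.1 0 0 0 85; 0 0 0 0 0 0 85; 0 0 0 0 0 0 85",
)

```text
t: 5.3
tcp_pos: [493.8, 160.8, 256.5]
ee_rot: [-3.141, 0.001, -1.909]
contact_force: [0.2, -0.2, -0.6]
opening: 57.6
finger_force: 0.0
```

```bash
python3 st.py; python3 - <<'E'
from h import *
a=[]
for c,(x,y) in(("top",(170,125)),("scene",(330,150))):
    im=cv2.cvtColor(optics.camera(c),cv2.COLOR_RGB2BGR);a.append(im[y:y+110,x:x+115])
cv2.imwrite("pics/c3.png",cv2.resize(np.hstack(a),None,fx=3.4,fy=3.4,interpolation=cv2.INTER_CUBIC))
E
```

```text
5.3 tcp [493.8 160.8 256.5] bottle xy [0.5 0.1] z 256.5 rpy [-3.141e+00  1.000e-03 -1.909e+00] q7 2.44 q [-0.45  0.15  0.08  1.66 -0.01  1.33  2.44] F [ 0.2 -0.2 -0.6]
```

View pics/c3.png

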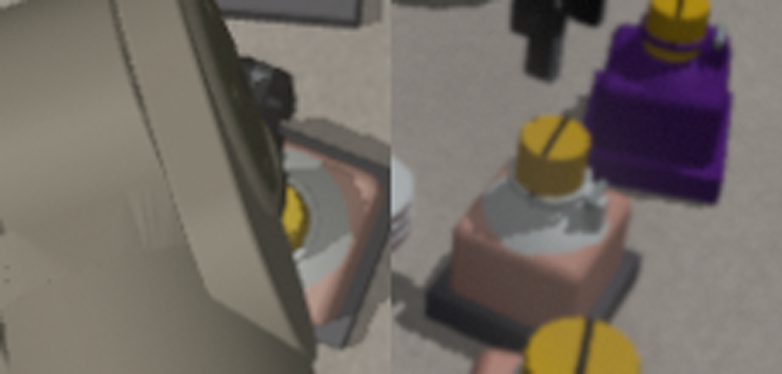

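```bash
python3 - <<'E'
from h import *
print(proj("scene",[[493.3,160.8,z] for z in (160,165,168)]))
f=lambda x,y:(330+(x-391)/3.4,150+y/3.4)
a=atz("scene",f(540,158),167);b=atz("scene",f(573,117),167);d=b-a
phi=np.arctan2(d[1],d[0])-(-.337);print("bar",d,"cw turn",phi%np.pi, "mid",(a+b)/2, "disc c",atz("scene",f(556,137.5),167))
E
```

```text
[[376.95826762 191.86801683]
 [377.16907634 190.26035941]
 [377.29625288 189.2898001 ]]
bar [-48.98725344  18.18447737   0.        ] cw turn 3.123150308954698 mid [495.15702321 164.57594414 167.        ] disc c [495.70184617 164.05656097 167.        ]
```

jog_arm(
  steps="0 0 -0.07 0 0 0 85; 0 0 -0.08 0 0 0 85; 0 0 -0.08 0 0 0 85; 0 0 -0.055 0 0 0 85; 0 0 0 0 0 0 48",
  squeeze=30,
)

```text
t: 5.9
tcp_pos: [491.3, 159.8, 167.0]
ee_rot: [3.136, -0.005, -1.909]
contact_force: [-0.4, -0.2, -0.1]
opening: 72.8
finger_force: 0.0
```

jog_arm(
  steps="0 0 0 0 0 0 40; 0 0 0 0 0 0 40; 0 0 0 0 0 0 40; 0 0 0 0 0 0 40",
)

```text
t: 6.3
tcp_pos: [494.2, 160.5, 171.7]
ee_rot: [-3.14, 0.001, -1.91]
contact_force: [1.6, -1.0, 0.7]
opening: 46.7
finger_force: 33.0
```

```bash
python3 st.py
```

```text
6.3 tcp [494.2 160.5 171.7] bottle xy [1. 0.] z 171.7 rpy [-3.14e+00  1.00e-03 -1.91e+00] q7 2.44 q [-0.44  0.21  0.08  1.78 -0.02  1.15  2.44] F [ 1.6 -1.   0.7]
```

jog_arm(
  steps="0 0 -0.007 0 0 0 40; 0 0 -0.005 0 0 0 40; 0 0 0 0 0 0 40",
)

```text
t: 6.6
tcp_pos: [494.2, 160.5, 168.3]
ee_rot: [-3.14, 0.001, -1.91]
contact_force: [-1.3, -2.8, 8.4]
opening: 46.5
finger_force: 33.8
```

jog_arm(
  steps="0 0 -0.0035 0 0 0 40; 0 0 0 0 0 0 40",
)

```text
t: 6.8
tcp_pos: [494.4, 160.6, 168.1]
ee_rot: [-3.14, 0.002, -1.91]
contact_force: [-2.3, -2.5, 14.2]
opening: 46.5
finger_force: 34.4
```

jog_arm(
  steps="0 0 -0.00085 0 0 -0.032 40; 0 0 -0.00085 0 0 -0.032 40; 0 0 -0.00085 0 0 -0.032 40; 0 0 -0.00085 0 0 -0.032 40; 0 0 -0.00085 0 0 -0.032 40",
)

```text
t: 7.3
tcp_pos: [494.0, 161.0, 166.7]
ee_rot: [-3.141, 0.002, -2.416]
contact_force: [-3.3, -2.1, 12.5]
opening: 46.9
finger_force: 34.0
```

```bash
python3 st.py
```

```text
7.3 tcp [494.  161.  166.7] bottle xy [0.6 0.4] z 166.7 rpy [-3.141e+00  2.000e-03 -2.416e+00] q7 1.95 q [-0.49  0.22  0.13  1.79 -0.03  1.14  1.95] F [-3.3 -2.1 12.5]
```

jog_arm(
  steps="0 0 -0.0011 0 0 -0.0414 40; 0 0 -0.0011 0 0 -0.0414 40; 0 0 -0.0011 0 0 -0.0414 40; 0 0 -0.0011 0 0 -0.0414 40; 0 0 -0.0011 0 0 -0.0414 40",
)

```text
t: 7.8
tcp_pos: [493.7, 161.6, 165.0]
ee_rot: [3.14, 0.001, -3.066]
contact_force: [-5.2, -0.4, 13.2]
opening: 46.7
finger_force: 34.3
```

jog_arm(
  steps="0 0 -0.0011 0 0 -0.0414 40; 0 0 -0.0011 0 0 -0.0414 40; 0 0 -0.0011 0 0 -0.0414 40; 0 0 -0.0011 0 0 -0.0414 40; 0 0 -0.0011 0 0 -0.0414 40",
)

```text
t: 8.3
tcp_pos: [493.8, 162.5, 163.5]
ee_rot: [3.138, -0.0, 2.567]
contact_force: [-4.4, 1.8, 14.2]
opening: 47.0
finger_force: 34.2
```

```bash
python3 st.py;python3 -c "
from h import *
print(manip.get_obs()['torque'])"
```

```text
8.3 tcp [493.8 162.5 163.5] bottle xy [-0.1  1.8] z 163.5 rpy [ 3.138 -0.     2.567] q7 0.68 q [-0.62  0.22  0.28  1.8  -0.07  1.13  0.68] F [-4.4  1.8 14.2]
[0.56287277 0.80684775 0.13978602]
```

jog_arm(
  steps="0 0 -0.0011 0 0 -0.0414 40; 0 0 -0.0011 0 0 -0.0414 40; 0 0 -0.0011 0 0 -0.0414 40; 0 0 -0.0011 0 0 -0.0414 40; 0 0 -0.0011 0 0 -0.0414 40",
)

```text
t: 8.8
tcp_pos: [494.6, 163.1, 162.0]
ee_rot: [3.137, -0.003, 1.917]
contact_force: [-0.1, 4.0, 10.8]
opening: 46.9
finger_force: 34.1
```

jog_arm(
  steps="0 0 -0.0009 0 0 -0.032 40; 0 0 -0.0009 0 0 -0.032 40; 0 0 -0.0009 0 0 -0.032 40; 0 0 -0.0009 0 0 -0.032 40",
)

```text
t: 9.2
tcp_pos: [495.1, 163.1, 160.4]
ee_rot: [3.137, -0.004, 1.516]
contact_force: [3.0, 5.3, 7.1]
opening: 46.6
finger_force: 33.5
```

```bash
python3 st.py;python3 -c "
from h import *
print(manip.get_obs()['torque'])"
```

```text
9.2 tcp [495.1 163.1 160.4] bottle xy [0.9 2.7] z 160.4 rpy [ 3.137 -0.004  1.516] q7 -0.34 q [-0.73  0.23  0.41  1.8  -0.1   1.12 -0.34] F [3.  5.3 7.1]
[ 0.9870392  -0.83340363  0.03232026]
```

jog_arm(
  steps="0 0 -0.0008 0 0 -0.03 40; 0 0 -0.0008 0 0 -0.03 40; 0 0 -0.0008 0 0 -0.03 40",
)

```text
t: 9.5
tcp_pos: [495.5, 163.0, 160.1]
ee_rot: [3.138, -0.006, 1.233]
contact_force: [3.7, 4.3, 9.5]
opening: 46.6
finger_force: 33.7
```

```bash
python3 st.py;python3 -c "
from h import *
print(manip.get_obs()['torque'])"
```

```text
9.5 tcp [495.5 163.  160.1] bottle xy [1.3 2.8] z 160.1 rpy [ 3.138 -0.006  1.233] q7 -0.61 q [-0.76  0.23  0.45  1.81 -0.11  1.12 -0.61] F [3.7 4.3 9.5]
[ 0.83095779 -0.83311933  0.01328797]
```

jog_arm(
  steps="0 0 -0.0004 0 0 -0.03 40; 0 0 -0.0004 0 0 -0.03 40; 0 0 0 0 0 0 40",
)

```text
t: 9.8
tcp_pos: [495.1, 162.0, 160.0]
ee_rot: [3.139, -0.004, 1.045]
contact_force: [0.2, 0.6, 12.8]
opening: 46.8
finger_force: 34.4
```

```bash
python3 st.py; python3 - <<'E'
from h import *
print(manip.get_obs()['torque'])
im=cv2.cvtColor(optics.camera("scene"),cv2.COLOR_RGB2BGR)[165:225,335:425]
cv2.imwrite("pics/c4.png",cv2.resize(im,None,fx=6,fy=6,interpolation=cv2.INTER_CUBIC))
E
```

```text
9.8 tcp [495.1 162.  160. ] bottle xy [1.3 1.7] z 160.0 rpy [ 3.139 -0.004  1.045] q7 -0.8 q [-0.79  0.24  0.47  1.81 -0.12  1.12 -0.8 ] F [ 0.2  0.6 12.8]
[-0.01205083 -0.01511731  0.36124261]
```

View pics/c4.png

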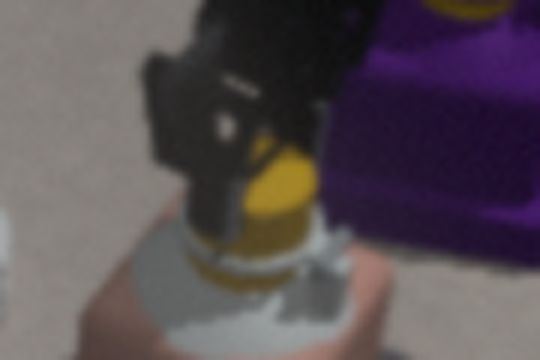

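jog_arm(
  steps="0 0 0 0 0 -0.03 40; 0 0 0 0 0 -0.02 40; 0 0 0 0 0 0 40",
)

```text
t: 10.15
tcp_pos: [494.7, 161.2, 159.5]
ee_rot: [3.14, -0.003, 0.889]
contact_force: [2.4, -0.3, 10.2]
opening: 46.8
finger_force: 34.7
```

```bash
python3 st.py;python3 -c "
from h import *
print(manip.get_obs()['torque'])"
```

```text
10.15 tcp [494.7 161.2 159.5] bottle xy [1.2 0.9] z 159.5 rpy [ 3.14e+00 -3.00e-03  8.89e-01] q7 -0.95 q [-0.8   0.24  0.5   1.81 -0.13  1.12 -0.95] F [ 2.4 -0.3 10.2]
[-0.06395221 -0.39371187  0.58789903]
```

jog_arm(
  steps="0 0 0 0 0 0 85; 0 0 0 0 0 0 85; 0 0 0 0 0 0 85; 0 0 0 0 0 0 85; 0 0 0 0 0 0 85",
)

```text
t: 10.65
tcp_pos: [493.4, 160.5, 157.6]
ee_rot: [-3.141, 0.0, 0.89]
contact_force: [-0.4, -0.2, -0.1]
opening: 85.0
finger_force: 0.0
```

jog_arm(
  steps="0 0 0.08 0 0 0 85; 0 0 0.12 0 0 0 85; 0 0 0.12 0 0 0 85; -0.1 0.1 0.1 0 0 0 85; -0.1 0.1 0 0 0 0 85",
)

```text
t: 11.15
tcp_pos: [436.4, 219.6, 287.0]
ee_rot: [3.139, -0.007, 0.886]
contact_force: [0.5, 1.6, 0.4]
opening: 85.2
finger_force: 0.0
```

```bash
python3 st.py; python3 - <<'E'
from h import *
im=cv2.cvtColor(optics.camera("scene"),cv2.COLOR_RGB2BGR)[165:225,335:425]
cv2.imwrite("pics/c5.png",cv2.resize(im,None,fx=6,fy=6,interpolation=cv2.INTER_CUBIC))
E
```

```text
11.15 tcp [436.4 219.6 287. ] bottle xy [-73.1  36.7] z 287.0 rpy [ 3.139 -0.007  0.886] q7 -1.19 q [-0.95  0.06  0.44  1.7  -0.03  1.38 -1.19] F [0.5 1.6 0.4]
```

View pics/c5.png

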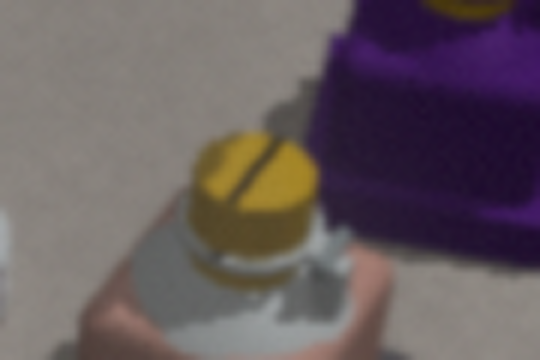

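```bash
python3 - <<'E'
from h import *
f=lambda x,y:np.array((335+x/6,165+y/6))-.4
for z in(156,160):
    a=atz("scene",f(233,205),z);b=atz("scene",f(281,138),z);d=b-a
    print(z,"remaining cw",(np.arctan2(d[1],d[0])+.337)%np.pi,"mid",((a+b)/2),"disc c",atz("scene",f(256,171),z))
print("expected px z156/160",[(p-[335,165]+.4)*6 for p in proj("scene",[[493.3,160.8,z] for z in(142,156,160,166)])])
im=cv2.cvtColor(optics.camera("top"),cv2.COLOR_RGB2BGR)[140:230,190:310]
cv2.imwrite("pics/c6.png",cv2.resize(im,None,fx=6,fy=6,interpolation=cv2.INTER_CUBIC))
E
```

```text
156 remaining cw 0.022420796514994734 mid [492.72156064 162.45010516 156.        ] disc c [492.89536927 161.89740031 156.        ]
160 remaining cw 0.022420796514993402 mid [497.47928433 162.51982685 160.        ] disc c [497.65187069 161.97100879 160.        ]
expected px z156/160 [array([249.66664521, 197.72695533]), array([253.14390362, 171.27161051]), array([254.14960573, 163.60810099]), array([255.66846429, 152.02403248])]
```

View pics/c6.png

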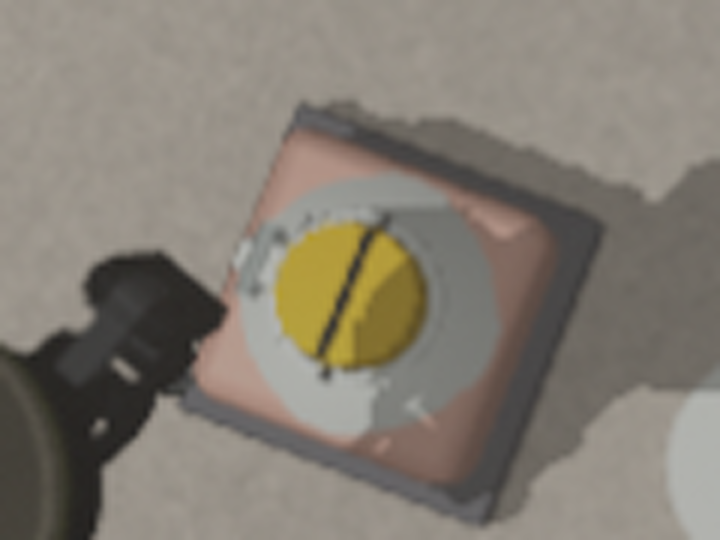

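The bar runs from (325,350) to (378,228) and lines up with both collar marks at (325,375) and (385,215). The scene view puts the cap top at its home height, so I hand in.

```bash
python3 -c "
from bench import manip
print(manip.sign_off())"
```

```text
the job is handed in; nothing more can be done
None
```

I folded the yellow cap over onto the neck and screwed it clockwise to its stop, with its bar on the collar marks and its top at home height in the last pictures; I let go and handed in at about 11 s, with no verdict returned.

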